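# Slide the bed label out over the edge of the potting board

### The job

The white bed label with the green end lies flat on the raised plywood potting board. With the fingertips, push it along the board until its whole green band, and nothing more, sticks out past the dark-trimmed edge, with the label square to that edge and still lying flat, ready for someone to take it from below. Do not lift or tip the label, leave the pot, jar and bottle where they stand, and finish clear of everything.

Things in the scene. Friction and masses are not known exactly. Their poses are not given: they have to be found in the camera images.
- board: raised potting board, plywood, fixed, yaw within 0.4 rad. Flat top 60 mm above the bench, spanning x = -120 to +200 mm and y = -180 to +180 mm in its frame. Origin on the bench surface, 60 mm below the top; x away from the robot, z up. The side at y = -180 mm has a dark steel trim 12 mm wide, flush with the top (its outer side is the edge); the bench beyond it is empty.
- board_edge (a point): point on the top face of the board (60 mm above the bench), exactly on the dark-trimmed edge (board x = 0, y = -180 mm), axes as the board's: the edge runs along x, and -y points outward past it
- label: loose rigid bed label, flat, 100 mm along its x axis, 170 mm along its y axis, 8 mm thick, about 90 g, lying on the board. Origin at the centre of its underside, z up. White with a dark leaf drawing; the last 45 mm at its -y end (y = -85 to -40 mm) are a green band right across. The green end points roughly (within about 0.22 rad) to the dark-trimmed edge and starts 30 to 130 mm short of it. It slides on the board with dry friction and stops when no longer pushed.
- label_line (a point): point on the label's top face, midway across it, on the line where green meets white (label x = 0, y = -40 mm), axes as the label's. At the finish this line lies over board_edge's edge line.
- pot: bystander: small terracotta pot, 72 mm across, 62 mm tall, loose on the far side of the board (board x about 155 mm). Origin at the centre of its underside.
- jar: bystander: round seed jar of amber glass with a brass lid, 56 mm across, 62 mm tall, loose on the far side of the board (board x about 155 mm). Origin at the centre of its underside.
- bottle: bystander: white bottle with yellow cap, 64 mm across, 160 mm tall, standing loose on the bench to the right of the board. Origin at the centre of its underside.
There are look-alikes about, which are no part of the job. Of the things shaped like the label, the white one is meant.

How it is judged:
By the outcome, as a careful person would: the job done as asked, in the order asked, and still so for the second after the job is handed in, with the robot touching nothing.
It also fails if it takes over 42 s, if anything falls off the work surface, if the arm or the gripper's body presses on something with over 40 N, if the wrist force passes 120 N, or if a joint passes its speed limit or range.

### The arm

A 6-joint arm with a two-finger parallel gripper is mounted at the origin on the work surface. World frame = base frame: x ahead of the robot, y to its left, z up, the work surface at z = 0. Lengths are in m, angles in rad, forces in N, time in s.
With the tool pointing down it reaches from about 0.25 to 0.725 m from the base axis. Payload 4 kg.
Tool frame: the origin (TCP) lies between the finger pads; the fingertips stand 11 mm ahead of it and the grasp point (between the pads) lies 8 mm behind it (bot.tip_extent is the distance from the TCP to the fingertips, in m); z points along the fingers, y is the line along which they close (so a half turn about z gives the same grasp; the last joint's range is limited). The gripper opens to 85 mm and grips with 20 to 120 N. Pads are 22 mm wide; open, the fingers measure 114 mm over their backs; the gripper's body (76 mm by 85 mm) begins 54 mm behind the grasp point. The pads swing forward as they close: fully open they stand 13 mm farther back than shut.
Start: joints at [1.217, 0.241, 0.005, 1.335, 0, 1.571], TCP at [0.173, 0.469, 0.242] pointing down, gripper open.
Joint ranges: [-2.72, 2.72], [-1.05, 1.87], [-1.09, 1.28], [-1.99, 2.15], [-1.42, 1.44], [-3.14, 3.14]. Speed limits (rad/s): [2.79, 2.79, 3.14, 3.14, 3.14, 3.14].

### API

Orientations are given as a unit quaternion [x, y, z, w].
In Python, from workcell import bot gives the robot as it stands. The module is installed in compiled form; this text tells all that it offers.
- The arm moves only by the tool drive_tool, never from a script. Its argument "rows" is a list of rows, each an object of numbers: "dx", "dy", "dz": the shift along the tool's x, y, z in units of 50 mm (1.0 is 50 mm); "wx", "wy", "wz": the turn, a rotation vector about the tool's x, y, z in units of 5 degrees (1.0 is 5 degrees); "hand": the finger opening in mm, from 0 to 85.4. A call has 1 to 20 rows; each row is the pose to reach, as a shift and turn from the pose commanded when the call began, along the tool's axes at that moment; what a row does not reach only later rows make up. A row lasts 1/10 s, in which the tool goes at most 50 mm and 8.59 degrees, less where a joint would pass 70% of its speed; a pose out of reach is approached as far as the arm can. A call with a gripper value outside its range is refused whole. The fingers move at their own pace and stop on an object; the grip force is fixed at half the most. Time passes only in rows, so rows that repeat a pose let the fingers close. It gives the time, the measured TCP pose, the force, the opening and the grip force at its end, in the units of the state.
- bot.get_obs(): the state, without advancing time (a new reading comes with each control period).
- bot.camera(name): name is "side" or "top"; returns the picture (480x640x3 uint8, red, green, blue); there is no depth.
- bot.get_calibration(name): a dict with "vfov" (degrees; the focal length in pixels is half the picture's height over the tangent of half this angle, whatever the lens; pixels are square), "cx", "cy" (the principal point, pixels), "k1" (the pictures are not rectified: a ray, as slopes to the right and down, at radius r is drawn at 1 + k1 r^2 times it, then the intrinsics apply), "origin" and "rotation" of the camera in the world. Camera axes: x right, y up, looking along -z (the intrinsics and any distortion apply to the point x, -y, -z); pixel columns grow to the right and rows downward; lengths in m; the calibration is good to about 2 mm. A picture is of the moment at which its call begins. get_calibration takes no time and is no camera call.
- bot.job_done(): hands the job in; it is judged then, once.
Trained networks look in the newest picture that a camera, given by its name, has taken for a name from the list of things; names that differ only in an ending like _2 or _b are one class to them, and where a whole thing is asked for, a point or a joint stands for the part that bears it (a point fixed in the world has none). Each returns a list of dicts, best first, with "score" (0 to 1); they miss things now and then, are a little off and sometimes report something else, mostly with a low value. They report only what shows in the picture. A call takes as long as a camera call. They do not tell look-alikes from the thing itself.
- bot.look_for(camera, thing): "extent" ([centre column, centre row, width, height] in pixels, round what is visible of it).
- bot.outline_of(camera, thing): "region" (480x640 bool, what is visible of it) and "extent" ([centre column, centre row, width, height] in pixels, round what is visible of it).
The state is a dict: "clock": time; "joint_pos": joint angles; "joint_vel": joint speeds; "tau": joint torques, N m; "eef_pos": TCP position; "tool_rot": TCP orientation; "ft_force": force on the tool from outside, world axes, zero at the start; "ft_torque": the same for the moment, N m; "grip_width": finger opening in m; "grasp_force": force on a finger pad.
Only numpy, scipy, OpenCV 4.12 (cv2) and the standard library are available. Lean on these libraries where they do the work, as an engineer would, in place of code of your own. Each camera call takes 0.05 s, during which the arm holds its last target. There are 200 camera calls.

## Working session

There is one attempt and no reset: what is moved stays moved. The work goes in short steps, Python scripts to look and compute and a tool call to move; the robot and the scene stay as the last step left them, time stands still between calls to the robot, and variables do not carry over. Pictures are saved under pics/ and viewed, at most 10 in all, crops included, and the job is handed in when it is done.

Besides the shell and the picture viewer there is one more tool, called after ">>>" in YAML: its name, and indented under it one key for each argument. drive_tool: Moves the arm, as the interface text tells. Its arguments: {"type":"object","properties":{"rows":{"type":"array","items":{"type":"object","properties":{"dx":{"type":"number"},"dy":{"type":"number"},"dz":{"type":"number"},"wx":{"type":"number"},"wy":{"type":"number"},"wz":{"type":"number"},"hand":{"type":"number"}}}}},"required":["rows"]}

```bash
mkdir -p pics; ls
python3 - <<'E'
from workcell import bot
import cv2,numpy as np
o=bot.get_obs();print(o['clock'],o['eef_pos'],o['tool_rot'],o['grip_width'],bot.tip_extent)
ims=[]
for c in('top','side'):
    im=bot.camera(c);k=bot.get_calibration(c);print(c,k);cv2.imwrite(f'pics/{c}0.png',im[...,::-1])
    for t in('label','board','pot','jar','bottle'):
        print(c,t,[(np.round(d['extent']).tolist(),round(d['score'],2)) for d in bot.look_for(c,t)])
E
```

```text
pics
0.0 [0.1730371  0.46848279 0.24143445] [ 1.75997008e-01  9.84390192e-01 -9.86669118e-04 -1.70797762e-04] 0.08542801788751683 0.011
top {'vfov': 42.65040460256125, 'cx': 318.2456417903719, 'cy': 239.0501454043816, 'k1': -0.10559206706668792, 'origin': array([ 0.27526478, -0.08311612,  1.43647236]), 'rotation': array([-0.06803607,  0.05822435,  0.71207757, -0.69636668])}
top label [([281.0, 232.0, 83.0, 62.0], 0.94), ([167.0, 332.0, 72.0, 86.0], 0.9), ([369.0, 337.0, 76.0, 86.0], 0.81), ([423.0, 233.0, 74.0, 45.0], 0.77)]
top board [([271.0, 213.0, 174.0, 154.0], 0.64)]
top pot [([292.0, 155.0, 31.0, 34.0], 0.66)]
top jar [([231.0, 149.0, 24.0, 31.0], 0.78)]
top bottle [([487.0, 172.0, 37.0, 39.0], 0.83)]
side {'vfov': 55.586986870631755, 'cx': 322.24576464820984, 'cy': 244.73418179290277, 'k1': -0.05232048970433388, 'origin': array([ 0.15352015, -1.06019566,  0.67395527]), 'rotation': array([ 0.50012214, -0.09006223, -0.15379901,  0.84741519])}
side label [([225.0, 227.0, 60.0, 24.0], 0.96), ([372.0, 323.0, 64.0, 59.0], 0.84), ([321.0, 237.0, 34.0, 32.0], 0.83), ([253.0, 314.0, 83.0, 46.0], 0.6)]
side board [([339.0, 244.0, 134.0, 77.0], 0.83)]
side pot [([378.0, 224.0, 27.0, 28.0], 0.77)]
side jar [([362.0, 203.0, 16.0, 22.0], 0.8), ([339.0, 243.0, 134.0, 81.0], 0.2)]
side bottle [([457.0, 321.0, 35.0, 72.0], 0.8), ([320.0, 239.0, 32.0, 30.0], 0.34)]
```

Run:
```python
import cv2
im=cv2.imread('pics/top0.png');cv2.imwrite('pics/top0c.png',cv2.resize(im[110:400,110:530],(798,551),interpolation=cv2.INTER_CUBIC))
im=cv2.imread('pics/side0.png');cv2.imwrite('pics/side0c.png',cv2.resize(im[150:390,180:500],(800,600),interpolation=cv2.INTER_CUBIC))
```

```text
(no output)
```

View pics/top0c.png

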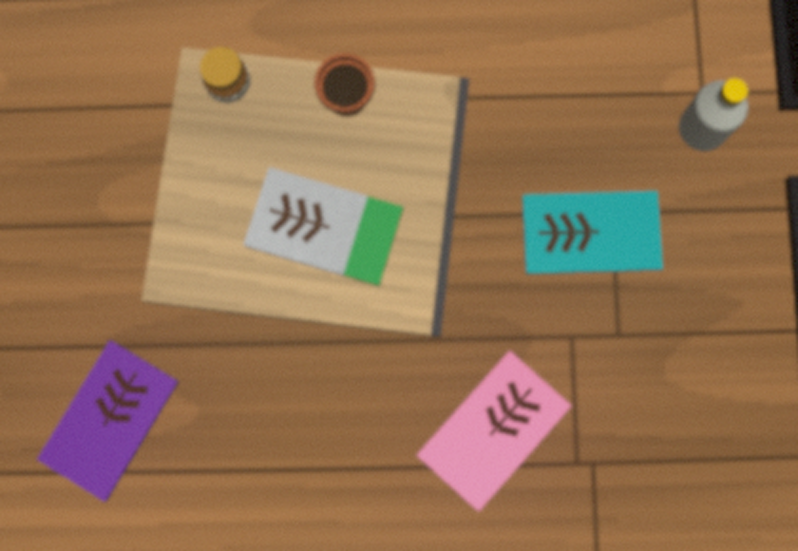

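View pics/side0c.png

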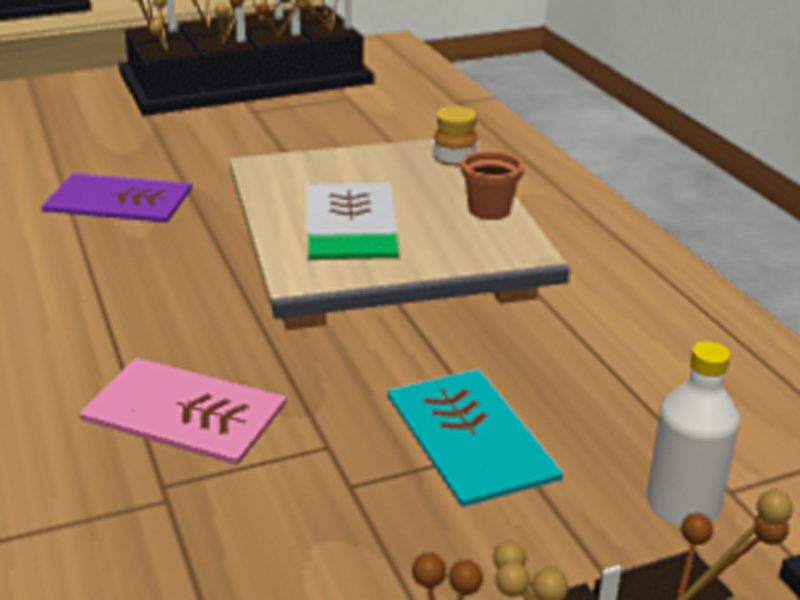

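The top crop shows the white label with its green end towards the dark trim on the board. Full-frame pixels are about (281,232) for the label and (347,219) for the trim. The purple, pink and teal look-alikes lie on the bench. The side view agrees. The jar and pot stand on the far side of the board and the bottle is at the right.

```bash
cat > h.py <<'E'
import numpy as np,cv2
from workcell import bot
from scipy.spatial.transform import Rotation as R
from scipy.optimize import least_squares
def proj(c,P):
    k=bot.get_calibration(c);p=(np.atleast_2d(P)-k['origin'])@R.from_quat(k['rotation']).as_matrix()
    s=np.c_[p[:,0],-p[:,1]]/-p[:,2:];s=s*(1+k['k1']*(s**2).sum(1,keepdims=True))
    f=240/np.tan(np.radians(k['vfov']/2));return s*f+[k['cx'],k['cy']]
def ray(c,uv,z):
    k=bot.get_calibration(c);f=240/np.tan(np.radians(k['vfov']/2))
    d=(np.atleast_2d(uv)-[k['cx'],k['cy']])/f;s=d.copy()
    for _ in range(20): s=d/(1+k['k1']*(s**2).sum(1,keepdims=True))
    w=np.c_[s[:,0],-s[:,1],-np.ones(len(s))]@R.from_quat(k['rotation']).as_matrix().T
    return k['origin']+w*((z-k['origin'][2])/w[:,2:])
def quad(mask,S=4):   # 4 corners of the biggest blob of an S-times enlarged mask, by line fits to its sides
    cs=max(cv2.findContours(mask.astype(np.uint8),0,cv2.CHAIN_APPROX_NONE)[0],key=cv2.contourArea)
    h=cv2.convexHull(cs)
    for e in np.linspace(.01,.15,60):
        a=cv2.approxPolyDP(h,e*cv2.arcLength(h,True),True)[:,0].astype(float)
        if len(a)<=4: break
    p=cs[:,0].astype(float);L=[]
    for i in range(4):
        A,B=a[i],a[(i+1)%4];u=(B-A)/np.linalg.norm(B-A);t=(p-A)@u/np.linalg.norm(B-A);d=abs((p-A)@[-u[1],u[0]])
        q=p[(t>.12)&(t<.88)&(d<8)].astype(np.float32)
        vx,vy,x,y=cv2.fitLine(q,cv2.DIST_HUBER,0,.01,.01).ravel();L.append(np.cross([x,y,1],[x+vx,y+vy,1]))
    c=np.array([np.cross(L[i-1],L[i]) for i in range(4)]);return (c[:,:2]/c[:,2:]+.5)/S-.5
def up(im,S=4): return cv2.resize(im,None,fx=S,fy=S,interpolation=cv2.INTER_CUBIC)
def fix(xy,yaw,z,q): 
    c,s=np.cos(yaw),np.sin(yaw);q=np.atleast_2d(q);return np.c_[xy[0]+c*q[:,0]-s*q[:,1],xy[1]+s*q[:,0]+c*q[:,1],np.full(len(q),z)]
def order(c,model,P0):  # match corners to the model's rough projection
    m=proj(c,P0);return m
E
python3 - <<'E'
from h import *
cams=('top','side');obs={}
for c in cams:
    im=bot.camera(c)
    for t in('board','label'):
        for d in bot.outline_of(c,t):
            u,v=np.round(d['extent'][:2]).astype(int)
            if t=='label' and not(abs(np.array([u,v])-([281,232] if c=='top' else [321,237])).max()<10): continue
            m=cv2.resize(d['region'].astype(np.float32),None,fx=4,fy=4,interpolation=cv2.INTER_LINEAR)>.5
            q=quad(m);print(c,t,round(d['score'],2),q.round(1).tolist())
            print('  world',ray(c,q,.06 if t=='board' else .068).round(4)[:,:2].tolist());break
    U=up(im);hsv=cv2.cvtColor(U,cv2.COLOR_RGB2HSV)
    g=cv2.inRange(hsv,(50,120,60),(75,255,255))
    q=quad(g);print(c,'green',q.round(2).tolist(),ray(c,q,.068).round(4)[:,:2].tolist())
    print(c,{t:[ray(c,[d['extent'][:2]],.1)[0].round(3).tolist() for d in bot.look_for(c,t)[:1]] for t in('pot','jar')})
im=cv2.imread('pics/top0.png')
for r in(180,220,260): print(r,im[r,330:365].tolist())
E
```

```text
top board 0.68 [[204.7, 134.8], [356.8, 151.4], [340.8, 287.7], [184.7, 267.3]]
  world [[0.7817, 0.1973], [0.7305, -0.1611], [0.4121, -0.1149], [0.4661, 0.2388]]
top label 0.88 [[250.7, 196.8], [322.1, 218.9], [309.1, 260.7], [238.0, 239.3]]
  world [[0.6251, 0.0864], [0.5691, -0.0763], [0.4739, -0.0451], [0.5266, 0.1156]]
top green [[303.94, 214.42], [320.41, 219.23], [308.18, 258.57], [291.62, 253.5]] [[0.5806, -0.0352], [0.5685, -0.0725], [0.4787, -0.0431], [0.4911, -0.0059]]
top {'pot': [[0.71, -0.009, 0.1]], 'jar': [[0.728, 0.132, 0.1]]}
side board 0.73 [[416.5, 260.0], [290.6, 278.0], [270.8, 212.9], [348.9, 205.5]]
  world [[0.7456, -0.1847], [0.4102, -0.1502], [0.4625, 0.2362], [0.719, 0.2008]]
side label 0.76 [[336.0, 223.6], [339.3, 253.4], [302.6, 253.4], [302.6, 223.6]]
  world [[0.6222, 0.0756], [0.5633, -0.0932], [0.472, -0.0588], [0.5284, 0.111]]
side green [[337.83, 243.4], [338.84, 251.93], [303.12, 253.18], [303.12, 244.07]] [[0.5806, -0.0407], [0.5652, -0.0857], [0.4736, -0.0583], [0.4895, -0.0105]]
side {'pot': [[0.712, -0.029, 0.1]], 'jar': [[0.723, 0.117, 0.1]]
[... 994 characters left out ...]
07, 146], [67, 105, 147], [70, 108, 149], [66, 104, 144], [64, 104, 145], [65, 104, 145], [64, 105, 146], [66, 108, 146], [68, 106, 147], [66, 105, 145]]
260 [[128, 172, 201], [127, 174, 203], [123, 167, 198], [123, 169, 200], [128, 172, 202], [127, 174, 204], [127, 172, 205], [128, 174, 205], [121, 161, 191], [106, 136, 159], [87, 104, 114], [78, 80, 84], [80, 82, 84], [78, 81, 86], [68, 81, 94], [65, 90, 114], [64, 92, 122], [56, 89, 123], [56, 89, 122], [62, 92, 127], [56, 89, 123], [61, 90, 126], [58, 94, 126], [56, 90, 125], [55, 89, 125], [59, 91, 124], [56, 89, 123], [60, 94, 126], [56, 90, 122], [58, 92, 125], [56, 88, 123], [56, 88, 123], [59, 89, 123], [58, 90, 125], [54, 88, 121]]
```

```bash
cat >> h.py <<'E'
def measure(c='top'):
    im=bot.camera(c);U=up(im);g=cv2.inRange(cv2.cvtColor(U,cv2.COLOR_RGB2HSV),(50,120,60),(75,255,255))
    q=quad(g);return im,q,ray(c,q,.068)
def edge(im,rows=range(165,275,2)):   # outer side of the dark trim in the top picture, half-level of red
    pts=[]
    for r in rows:
        a=cv2.GaussianBlur(im,(1,5),0)[r,:,0].astype(float)
        x0=int(352-(r-165)*.113)              # near the dark middle
        j=x0-4+np.argmin(a[x0-4:x0+8]);hi=np.median(a[j+6:j+14]);h=(a[j]+hi)/2
        k=j
        while a[k]<h:k+=1
        pts.append([k-1+(h-a[k-1])/(a[k]-a[k-1]),r])
    W=ray('top',pts,.06)[:,:2];vx,vy,x,y=cv2.fitLine(W.astype(np.float32),cv2.DIST_HUBER,0,.001,.001).ravel()
    s=np.sign(vx);res=(W-[x,y])@[-vy,vx];return np.array([x,y]),np.array([vx,vy])*s,res.std()
E
python3 - <<'E'
from h import *
im,q,W=measure()
p,e,s=edge(im);print(p,e,np.arctan2(e[1],e[0]),s)
n=np.array([-e[1],e[0]])
print('green corners along/off edge mm',[( round(1000*(w[:2]-p)@e,1),round(1000*(w[:2]-p)@n,1)) for w in W],'start p.e,p.n',p@e,p@n,bot.get_obs()['clock'])
E
```

```text
[ 0.542214   -0.13409588] [ 0.9904403  -0.13794203] -0.13838327 0.00012523289904920867
green corners along/off edge mm [(np.float64(24.2), np.float64(103.2)), (np.float64(17.6), np.float64(64.7)), (np.float64(-75.4), np.float64(81.4)), (np.float64(-68.4), np.float64(119.9))] start p.e,p.n 0.55552804 -0.05801986 1.15
```

>>> drive_tool:
  rows:
    - {"dx": -9.74,"dy": -3.39,"dz": 2.4,"wz": 15.58,"hand": 50}
    - {"dx": -9.74,"dy": -3.39,"dz": 2.4,"wz": 15.58,"hand": 50}
    - {"dx": -9.74,"dy": -3.39,"dz": 2.4,"wz": 15.58,"hand": 50}
    - {"dx": -9.74,"dy": -3.39,"dz": 2.4,"wz": 15.58,"hand": 50}
    - {"dx": -9.74,"dy": -3.39,"dz": 2.4,"wz": 15.58,"hand": 50}
    - {"dx": -9.74,"dy": -3.39,"dz": 2.4,"wz": 15.58,"hand": 50}
    - {"dx": -9.74,"dy": -3.39,"dz": 2.4,"wz": 15.58,"hand": 50}
    - {"dx": -9.74,"dy": -3.39,"dz": 2.4,"wz": 15.58,"hand": 50}
    - {"dx": -9.74,"dy": -3.39,"dz": 2.4,"wz": 15.58,"hand": 50}
    - {"dx": -9.74,"dy": -3.39,"dz": 2.4,"wz": 15.58,"hand": 50}
    - {"dx": -9.74,"dy": -3.39,"dz": 2.4,"wz": 15.58,"hand": 50}
    - {"dx": -9.74,"dy": -3.39,"dz": 2.4,"wz": 15.58,"hand": 50}
    - {"dx": -9.74,"dy": -3.39,"dz": 2.4,"wz": 15.58,"hand": 50}
    - {"dx": -9.74,"dy": -3.39,"dz": 2.4,"wz": 15.58,"hand": 50}
    - {"dx": -9.74,"dy": -3.39,"dz": 2.4,"wz": 15.58,"hand": 50}
    - {"dx": -9.74,"dy": -3.39,"dz": 2.4,"wz": 15.58,"hand": 50}

```text
invalid input at $.rows[0]: expected keys dx, dy, dz, wx, wy, wz, hand
```

>>> drive_tool:
  rows:
    - {"dx": -9.74,"dy": -3.39,"dz": 2.4,"wx": 0,"wy": 0,"wz": 15.53,"hand": 50}
    - {"dx": -9.74,"dy": -3.39,"dz": 2.4,"wx": 0,"wy": 0,"wz": 15.53,"hand": 50}
    - {"dx": -9.74,"dy": -3.39,"dz": 2.4,"wx": 0,"wy": 0,"wz": 15.53,"hand": 50}
    - {"dx": -9.74,"dy": -3.39,"dz": 2.4,"wx": 0,"wy": 0,"wz": 15.53,"hand": 50}
    - {"dx": -9.74,"dy": -3.39,"dz": 2.4,"wx": 0,"wy": 0,"wz": 15.53,"hand": 50}
    - {"dx": -9.74,"dy": -3.39,"dz": 2.4,"wx": 0,"wy": 0,"wz": 15.53,"hand": 50}
    - {"dx": -9.74,"dy": -3.39,"dz": 2.4,"wx": 0,"wy": 0,"wz": 15.53,"hand": 50}
    - {"dx": -9.74,"dy": -3.39,"dz": 2.4,"wx": 0,"wy": 0,"wz": 15.53,"hand": 50}
    - {"dx": -9.74,"dy": -3.39,"dz": 2.4,"wx": 0,"wy": 0,"wz": 15.53,"hand": 50}
    - {"dx": -9.74,"dy": -3.39,"dz": 2.4,"wx": 0,"wy": 0,"wz": 15.53,"hand": 50}
    - {"dx": -9.74,"dy": -3.39,"dz": 2.4,"wx": 0,"wy": 0,"wz": 15.53,"hand": 50}
    - {"dx": -9.74,"dy": -3.39,"dz": 2.4,"wx": 0,"wy": 0,"wz": 15.53,"hand": 50}
    - {"dx": -9.74,"dy": -3.39,"dz": 2.4,"wx": 0,"wy": 0,"wz": 15.53,"hand": 50}
    - {"dx": -9.74,"dy": -3.39,"dz": 2.4,"wx": 0,"wy": 0,"wz": 15.53,"hand": 50}
    - {"dx": -9.74,"dy": -3.39,"dz": 2.4,"wx": 0,"wy": 0,"wz": 15.53,"hand": 50}
    - {"dx": -9.74,"dy": -3.39,"dz": 2.4,"wx": 0,"wy": 0,"wz": 15.53,"hand": 50}

```text
clock: 2.75
eef_pos: [0.5708, 0.1424, 0.1229]
tool_rot: [0.754, 0.657, 0.0, 0.0]
ft_force: [-0.2, -0.4, 0.6]
grip_width: 0.05
grasp_force: 0.0
```

>>> drive_tool:
  rows:
    - {"dx": 0,"dy": 0,"dz": 0.5,"wx": 0,"wy": 0,"wz": 0,"hand": 50}
    - {"dx": 0,"dy": 0,"dz": 0.93,"wx": 0,"wy": 0,"wz": 0,"hand": 50}
    - {"dx": 0,"dy": 0,"dz": 0.93,"wx": 0,"wy": 0,"wz": 0,"hand": 50}
    - {"dx": 0,"dy": 0,"dz": 0.93,"wx": 0,"wy": 0,"wz": 0,"hand": 50}
    - {"dx": 0,"dy": 0,"dz": 0.93,"wx": 0,"wy": 0,"wz": 0,"hand": 50}

```text
clock: 3.25
eef_pos: [0.5722, 0.1418, 0.0773]
tool_rot: [0.754, 0.657, 0.001, 0.001]
ft_force: [0.3, 0.7, 0.7]
grip_width: 0.0503
grasp_force: 0.0
```

Run:
```python
from h import *
im=bot.camera('side');cv2.imwrite('pics/s1.png',cv2.resize(im[150:290,250:430],(772,600),interpolation=cv2.INTER_CUBIC)[...,::-1])
print(bot.get_obs()['eef_pos'],bot.get_obs()['ft_force'])
```

```text
[0.57234477 0.14178066 0.07740499] [-0.27797898  0.11044253 -0.25488298]
```

View pics/s1.png

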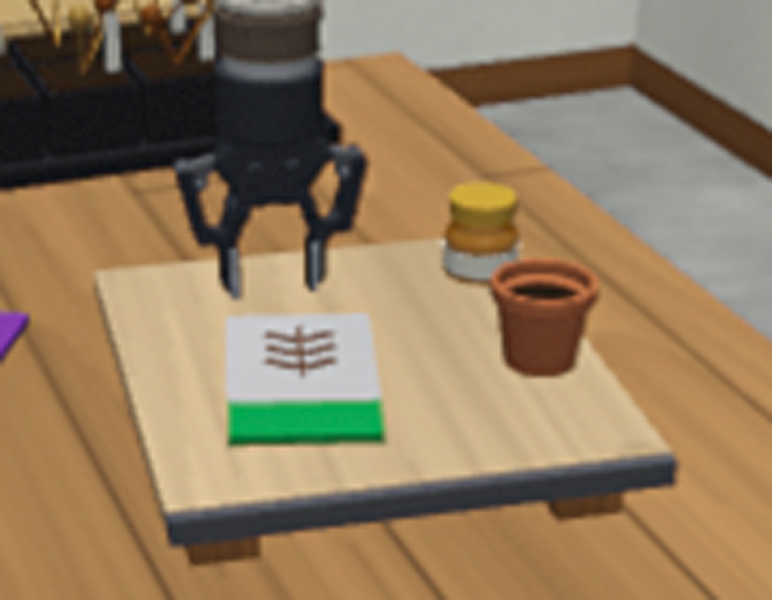

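The side crop shows both fingertips just behind the label's white end, at crop pixels (235,292) and (315,287). The jar and pot are clear. I'll lower gently to find the board.

>>> drive_tool:
  rows:
    - {"dx": 0,"dy": 0,"dz": 0.04,"wx": 0,"wy": 0,"wz": 0,"hand": 50}
    - {"dx": 0,"dy": 0,"dz": 0.08,"wx": 0,"wy": 0,"wz": 0,"hand": 50}
    - {"dx": 0,"dy": 0,"dz": 0.12,"wx": 0,"wy": 0,"wz": 0,"hand": 50}
    - {"dx": 0,"dy": 0,"dz": 0.12,"wx": 0,"wy": 0,"wz": 0,"hand": 50}

```text
clock: 3.7
eef_pos: [0.5711, 0.1412, 0.0695]
tool_rot: [0.754, 0.657, -0.0, -0.0]
ft_force: [-0.0, -0.1, -0.1]
grip_width: 0.0499
grasp_force: 0.0
```

>>> drive_tool:
  rows:
    - {"dx": 0,"dy": 0,"dz": 0.02,"wx": 0,"wy": 0,"wz": 0,"hand": 50}
    - {"dx": 0,"dy": 0,"dz": 0.04,"wx": 0,"wy": 0,"wz": 0,"hand": 50}
    - {"dx": 0,"dy": 0,"dz": 0.04,"wx": 0,"wy": 0,"wz": 0,"hand": 50}

```text
clock: 4.0
eef_pos: [0.5714, 0.1413, 0.0681]
tool_rot: [0.754, 0.657, 0.0, 0.0]
ft_force: [-1.3, -0.4, 1.8]
grip_width: 0.0498
grasp_force: 1.0
```

>>> drive_tool:
  rows:
    - {"dx": 0,"dy": 0,"dz": 0.02,"wx": 0,"wy": 0,"wz": 0,"hand": 50}
    - {"dx": 0,"dy": 0,"dz": 0.02,"wx": 0,"wy": 0,"wz": 0,"hand": 50}

```text
clock: 4.2
eef_pos: [0.5714, 0.1413, 0.068]
tool_rot: [0.754, 0.657, 0.0, 0.0]
ft_force: [-3.0, 0.0, 8.3]
grip_width: 0.0497
grasp_force: 3.8
```

Contact found: the fingertips touch at TCP z = 0.068. I'll raise about 4 mm and push with both fingertips along the board's -y, which also squares the label.

>>> drive_tool:
  rows:
    - {"dx": 0,"dy": 0,"dz": -0.08,"wx": 0,"wy": 0,"wz": 0,"hand": 50}
    - {"dx": -0.15,"dy": 0,"dz": -0.08,"wx": 0,"wy": 0,"wz": 0,"hand": 50}
    - {"dx": -0.3,"dy": 0,"dz": -0.08,"wx": 0,"wy": 0,"wz": 0,"hand": 50}
    - {"dx": -0.4,"dy": 0,"dz": -0.08,"wx": 0,"wy": 0,"wz": 0,"hand": 50}
    - {"dx": -0.5,"dy": 0,"dz": -0.08,"wx": 0,"wy": 0,"wz": 0,"hand": 50}
    - {"dx": -0.6,"dy": 0,"dz": -0.08,"wx": 0,"wy": 0,"wz": 0,"hand": 50}
    - {"dx": -0.7,"dy": 0,"dz": -0.08,"wx": 0,"wy": 0,"wz": 0,"hand": 50}
    - {"dx": -0.8,"dy": 0,"dz": -0.08,"wx": 0,"wy": 0,"wz": 0,"hand": 50}
    - {"dx": -0.9,"dy": 0,"dz": -0.08,"wx": 0,"wy": 0,"wz": 0,"hand": 50}
    - {"dx": -1.0,"dy": 0,"dz": -0.08,"wx": 0,"wy": 0,"wz": 0,"hand": 50}
    - {"dx": -1.1,"dy": 0,"dz": -0.08,"wx": 0,"wy": 0,"wz": 0,"hand": 50}
    - {"dx": -1.2,"dy": 0,"dz": -0.08,"wx": 0,"wy": 0,"wz": 0,"hand": 50}
    - {"dx": -1.2,"dy": 0,"dz": -0.08,"wx": 0,"wy": 0,"wz": 0,"hand": 50}

```text
clock: 5.5
eef_pos: [0.563, 0.0811, 0.0708]
tool_rot: [0.755, 0.656, -0.0, 0.0]
ft_force: [-0.0, 0.5, 0.6]
grip_width: 0.0501
grasp_force: 0.0
```

```bash
cat >> h.py <<'E'
P=np.array([0.542214,-0.134096]);Ed=np.array([0.99044,-0.13794]);N=np.array([0.13794,0.99044])
def bands(im):   # white/green line: half level of red along lines parallel to N across the label top; front end likewise by saturation
    im,out=im.astype(np.float32),[]
    U,q,W=None,None,None
    g=cv2.inRange(cv2.cvtColor(up(im.astype(np.uint8)),cv2.COLOR_RGB2HSV),(50,120,60),(75,255,255));W=ray('top',quad(g),.068)[:,:2]-P
    a=W@Ed;b=W@N;mid=a.mean();bm=b.mean()
    for x in np.linspace(mid-35,mid+35,29) if False else np.linspace(mid-.035,mid+.035,29):
        t=np.arange(bm-.010,bm+.040,.0005);X=P+x*Ed+t[:,None]*N;uv=proj('top',np.c_[X,np.full(len(t),.068)]).astype(np.float32)
        r=cv2.remap(im[...,0],uv[:,:1].reshape(-1,1),uv[:,1:].reshape(-1,1),cv2.INTER_LINEAR).ravel()
        lo=np.median(r[:30]);hi=np.median(r[-20:]) if False else np.percentile(r,90);k=np.argmax(r>(lo+hi)/2);out.append([x,t[k]])
    out=np.array(out);f=np.polyfit(out[:,0],out[:,1],1)
    for _ in range(2):
        d=out[:,1]-np.polyval(f,out[:,0]);k=abs(d)<.0015;f=np.polyfit(out[k,0],out[k,1],1)
    return dict(line_off_mm=1e3*np.polyval(f,mid),skew_rad=f[0],mid_mm=mid*1e3,n=int(k.sum()),green_b=np.round(b*1e3,1),bm=bm*1e3+22.5,green_a=np.round(a*1e3,1))
E
python3 - <<'E'
from h import *
im=bot.camera('top');print(bands(im));cv2.imwrite('pics/t1.png',cv2.resize(im[110:310,180:400],(770,700)[:1]+(600,),interpolation=cv2.INTER_CUBIC)[...,::-1])
o=bot.get_obs();print(o['eef_pos'],(o['eef_pos'][:2]-P)@N,(o['eef_pos'][:2]-P)@Ed,R.from_quat(o['tool_rot']).as_matrix()[:2,0]@Ed,o['ft_force'])
E
```

```text
{'line_off_mm': np.float64(75.8016220658195), 'skew_rad': np.float64(-0.0808866995073887), 'mid_mm': np.float64(-10.497146026097917), 'n': 29, 'green_b': array([69.4, 30.4, 38. , 76.8]), 'bm': np.float64(76.1636910313367), 'green_a': array([ 37.8,  35.1, -58.9, -56. ])}
[0.56309583 0.08143443 0.07086996] 0.2163503997272709 -0.009048070593629543 0.00047730998244948947 [-0.49060782 -0.20644938 -0.38758857]
```

View pics/t1.png

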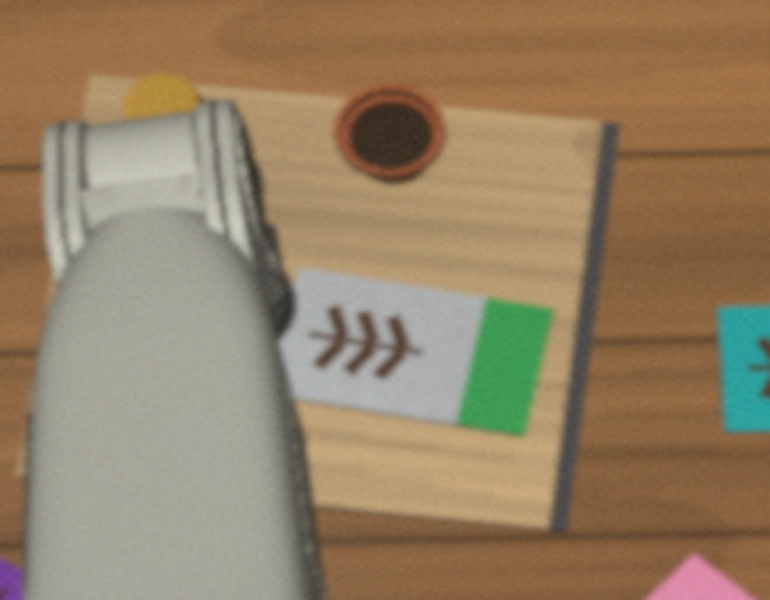

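The top crop shows the label being pushed and turning square. The green/white line is at crop (475,360), about 76 mm short of the edge, with the skew down from 0.18 to 0.08 rad. I'll carry on to about 11 mm short.

>>> drive_tool:
  rows:
    - {"dx": -0.1,"dy": 0,"dz": 0,"wx": 0,"wy": 0,"wz": 0,"hand": 50}
    - {"dx": -0.2,"dy": 0,"dz": 0,"wx": 0,"wy": 0,"wz": 0,"hand": 50}
    - {"dx": -0.3,"dy": 0,"dz": 0,"wx": 0,"wy": 0,"wz": 0,"hand": 50}
    - {"dx": -0.4,"dy": 0,"dz": 0,"wx": 0,"wy": 0,"wz": 0,"hand": 50}
    - {"dx": -0.5,"dy": 0,"dz": 0,"wx": 0,"wy": 0,"wz": 0,"hand": 50}
    - {"dx": -0.6,"dy": 0,"dz": 0,"wx": 0,"wy": 0,"wz": 0,"hand": 50}
    - {"dx": -0.7,"dy": 0,"dz": 0,"wx": 0,"wy": 0,"wz": 0,"hand": 50}
    - {"dx": -0.8,"dy": 0,"dz": 0,"wx": 0,"wy": 0,"wz": 0,"hand": 50}
    - {"dx": -0.9,"dy": 0,"dz": 0,"wx": 0,"wy": 0,"wz": 0,"hand": 50}
    - {"dx": -1.0,"dy": 0,"dz": 0,"wx": 0,"wy": 0,"wz": 0,"hand": 50}
    - {"dx": -1.1,"dy": 0,"dz": 0,"wx": 0,"wy": 0,"wz": 0,"hand": 50}
    - {"dx": -1.2,"dy": 0,"dz": 0,"wx": 0,"wy": 0,"wz": 0,"hand": 50}
    - {"dx": -1.3,"dy": 0,"dz": 0,"wx": 0,"wy": 0,"wz": 0,"hand": 50}
    - {"dx": -1.34,"dy": 0,"dz": 0,"wx": 0,"wy": 0,"wz": 0,"hand": 50}
    - {"dx": -1.34,"dy": 0,"dz": 0,"wx": 0,"wy": 0,"wz": 0,"hand": 50}
    - {"dx": -1.34,"dy": 0,"dz": 0,"wx": 0,"wy": 0,"wz": 0,"hand": 50}

```text
clock: 7.15
eef_pos: [0.5537, 0.0153, 0.0707]
tool_rot: [0.754, 0.657, -0.0, 0.0]
ft_force: [-0.3, 0.5, 0.2]
grip_width: 0.0501
grasp_force: 0.0
```

Run:
```python
from h import *
im=bot.camera('top');print(bands(im));cv2.imwrite('pics/t2.png',cv2.resize(im[110:310,180:400],(770,600),interpolation=cv2.INTER_CUBIC)[...,::-1])
o=bot.get_obs();print(o['eef_pos'],(o['eef_pos'][:2]-P)@N,(o['eef_pos'][:2]-P)@Ed,R.from_quat(o['tool_rot']).as_matrix()[:2,0]@Ed,o['ft_force'])
```

```text
{'line_off_mm': np.float64(11.74114991114669), 'skew_rad': np.float64(-0.0029556650246305325), 'mid_mm': np.float64(0.8392401633790809), 'n': 29, 'green_b': array([  9.3, -30.7, -30.1,   9.5]), 'bm': np.float64(12.01701198011218), 'green_a': array([ 49.5,  48.5, -46.5, -48. ])}
[0.55370728 0.01543522 0.07069026] 0.14968708198843841 -0.009242929224943963 -9.498116927343058e-05 [0.51693525 0.53766515 0.08664253]
```

View pics/t2.png

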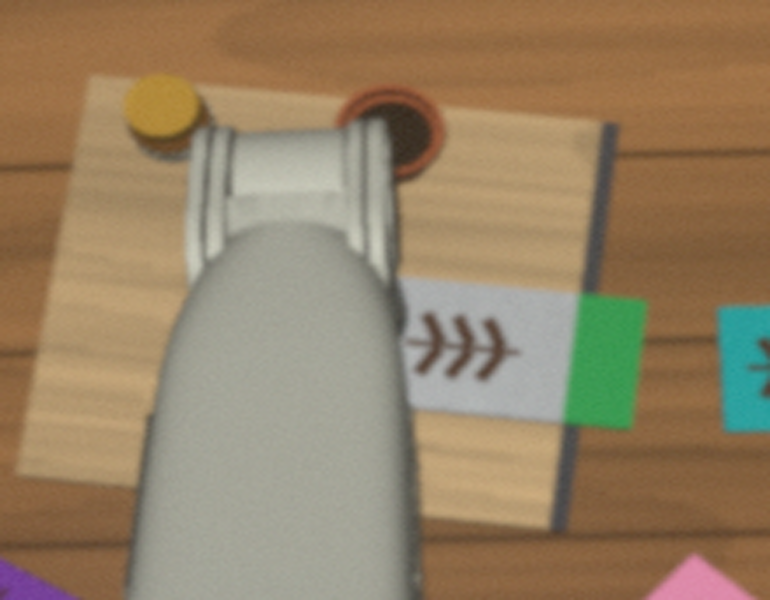

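The top crop shows the label square (skew 0.003 rad), with its green line about 12 mm inside the trim's outer side. I'll make a slow last push and then measure.

>>> drive_tool:
  rows:
    - {"dx": -0.06,"dy": 0,"dz": 0,"wx": 0,"wy": 0,"wz": 0,"hand": 50}
    - {"dx": -0.12,"dy": 0,"dz": 0,"wx": 0,"wy": 0,"wz": 0,"hand": 50}
    - {"dx": -0.17,"dy": 0,"dz": 0,"wx": 0,"wy": 0,"wz": 0,"hand": 50}
    - {"dx": -0.2,"dy": 0,"dz": 0,"wx": 0,"wy": 0,"wz": 0,"hand": 50}
    - {"dx": -0.22,"dy": 0,"dz": 0,"wx": 0,"wy": 0,"wz": 0,"hand": 50}
    - {"dx": -0.22,"dy": 0,"dz": 0,"wx": 0,"wy": 0,"wz": 0,"hand": 50}
    - {"dx": -0.22,"dy": 0,"dz": 0,"wx": 0,"wy": 0,"wz": 0,"hand": 50}

```text
clock: 7.9
eef_pos: [0.5524, 0.0045, 0.0709]
tool_rot: [0.754, 0.657, -0.0, 0.0]
ft_force: [-0.4, -0.3, 0.6]
grip_width: 0.0501
grasp_force: 0.0
```

Run:
```python
from h import *
im=bot.camera('top');print(bands(im))
o=bot.get_obs();print(o['eef_pos'],(o['eef_pos'][:2]-P)@N,(o['eef_pos'][:2]-P)@Ed,R.from_quat(o['tool_rot']).as_matrix()[:2,0]@Ed,o['ft_force'])
s=bot.camera('side')
cv2.imwrite('pics/s2.png',cv2.resize(s[220:310,270:400],(800,554),interpolation=cv2.INTER_CUBIC)[...,::-1])
cv2.imwrite('pics/t3.png',cv2.resize(im[160:270,300:400],(545,600),interpolation=cv2.INTER_CUBIC)[...,::-1])
# predicted side pixels of the edge line and the target line (in crop pixels)
for z in(.06,.068): print(z,((proj('side',[[*(P+a*Ed),z] for a in(-.1,-.05,0,.05,.1)])-[270,220])*800/130).round(0).tolist())
```

```text
{'line_off_mm': np.float64(1.2990200453346563), 'skew_rad': np.float64(-0.004039408866995073), 'mid_mm': np.float64(0.9343994212475393), 'n': 29, 'green_b': array([ -1.3, -41. , -40.7,  -1.1]), 'bm': np.float64(1.4714338384380738), 'green_a': array([ 49.1,  48.7, -47.1, -46.9])}
[0.55235745 0.00454754 0.07085454] 0.13871729329938018 -0.009078008580893322 -6.815741914680422e-05 [-0.44508533  0.40508837  0.14165022]
0.06 [[182.0, 304.0], [300.0, 290.0], [417.0, 276.0], [531.0, 263.0], [644.0, 249.0]]
0.068 [[181.0, 288.0], [300.0, 274.0], [417.0, 260.0], [532.0, 247.0], [645.0, 233.0]]
```

View pics/s2.png

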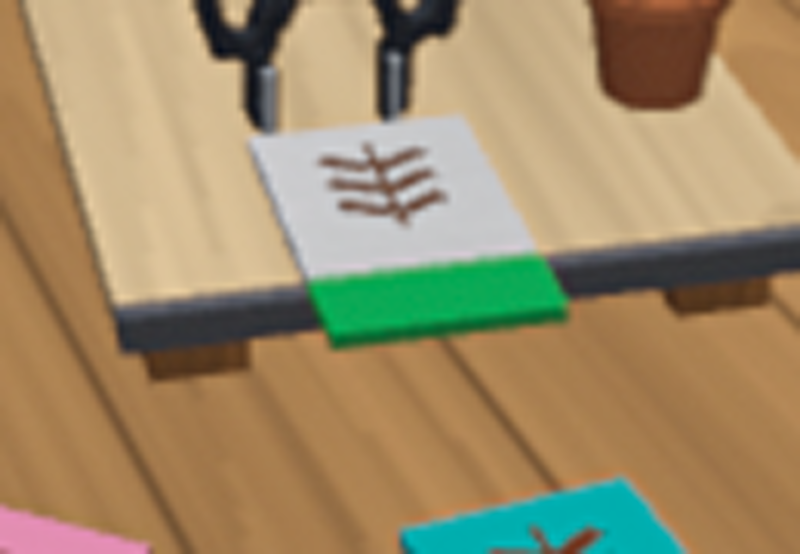

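View pics/t3.png

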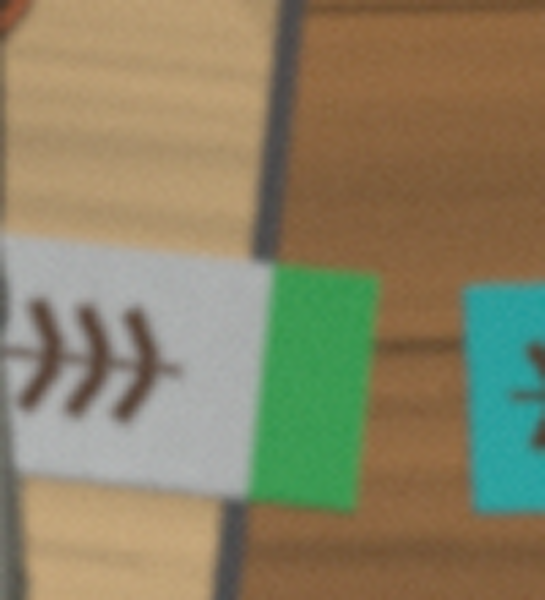

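Both crops show the label flat and square. The green line is 1 to 2 mm inside the trim's outer side: top crop line (273,263)–(248,500), trim outer side at about (277,255). I'll nudge 1.5 mm, back off, and rise.

>>> drive_tool:
  rows:
    - {"dx": -0.015,"dy": 0,"dz": 0,"wx": 0,"wy": 0,"wz": 0,"hand": 50}
    - {"dx": -0.03,"dy": 0,"dz": 0,"wx": 0,"wy": 0,"wz": 0,"hand": 50}
    - {"dx": -0.03,"dy": 0,"dz": 0,"wx": 0,"wy": 0,"wz": 0,"hand": 50}
    - {"dx": -0.03,"dy": 0,"dz": 0,"wx": 0,"wy": 0,"wz": 0,"hand": 50}

```text
clock: 8.4
eef_pos: [0.5522, 0.0032, 0.0709]
tool_rot: [0.754, 0.657, 0.0, 0.0]
ft_force: [0.1, 0.6, -0.8]
grip_width: 0.0501
grasp_force: 0.3
```

Run:
```python
from h import *
im=bot.camera('top');print(bands(im));print(edge(im,list(range(165,200,2))+list(range(256,278,2))))
o=bot.get_obs();print((o['eef_pos'][:2]-P)@N)
```

```text
{'line_off_mm': np.float64(0.015980293911243264), 'skew_rad': np.float64(-0.001674876847290642), 'mid_mm': np.float64(0.9481988215343361), 'n': 29, 'green_b': array([ -2.5, -42.5, -41.8,  -2.2]), 'bm': np.float64(0.24011822494570012), 'green_a': array([ 48.9,  48.8, -47.1, -46.9])}
(array([ 0.5821398 , -0.13966957], dtype=float32), array([ 0.9904072, -0.1381794], dtype=float32), np.float64(0.00011272777018359936))
0.13733029422994408
```

>>> drive_tool:
  rows:
    - {"dx": 0.1,"dy": 0,"dz": 0,"wx": 0,"wy": 0,"wz": 0,"hand": 50}
    - {"dx": 0.3,"dy": 0,"dz": 0,"wx": 0,"wy": 0,"wz": 0,"hand": 50}
    - {"dx": 0.6,"dy": 0,"dz": 0,"wx": 0,"wy": 0,"wz": 0,"hand": 50}
    - {"dx": 0.6,"dy": 0,"dz": -0.5,"wx": 0,"wy": 0,"wz": 0,"hand": 50}
    - {"dx": 0.6,"dy": 0,"dz": -1.2,"wx": 0,"wy": 0,"wz": 0,"hand": 50}
    - {"dx": 0.6,"dy": 0,"dz": -2,"wx": 0,"wy": 0,"wz": 0,"hand": 50}
    - {"dx": 1.4,"dy": -1,"dz": -3,"wx": 0,"wy": 0,"wz": 0,"hand": 50}
    - {"dx": 2.4,"dy": -2,"dz": -3,"wx": 0,"wy": 0,"wz": 0,"hand": 50}
    - {"dx": 3,"dy": -3,"dz": -3,"wx": 0,"wy": 0,"wz": 0,"hand": 50}
    - {"dx": 4,"dy": -3.5,"dz": -3,"wx": 0,"wy": 0,"wz": 0,"hand": 50}
    - {"dx": 4,"dy": -3.5,"dz": -3,"wx": 0,"wy": 0,"wz": 0,"hand": 50}
    - {"dx": 4,"dy": -3.5,"dz": -3,"wx": 0,"wy": 0,"wz": 0,"hand": 50}
    - {"dx": 4,"dy": -3.5,"dz": -3,"wx": 0,"wy": 0,"wz": 0,"hand": 50}

```text
clock: 9.75
eef_pos: [0.4053, 0.2275, 0.2211]
tool_rot: [0.753, 0.658, 0.0, 0.0]
ft_force: [-0.1, -0.1, 0.1]
grip_width: 0.0498
grasp_force: 0.0
```

Run:
```python
from h import *
im=bot.camera('top');print(bands(im));o=bot.get_obs();print(o['joint_vel'].round(2))
cv2.imwrite('pics/t4.png',cv2.resize(im[110:310,180:400],(770,600),interpolation=cv2.INTER_CUBIC)[...,::-1])
```

```text
{'line_off_mm': np.float64(-0.01712915958823136), 'skew_rad': np.float64(0.000985221674876848), 'mid_mm': np.float64(1.0737181074514153), 'n': 29, 'green_b': array([-42.2, -41.9,  -2.3,  -2.4]), 'bm': np.float64(0.29321566799794496), 'green_a': array([ 49.2, -47. , -46.6,  48.7])}
[-0.05  0.01  0.   -0.   -0.   -0.  ]
```

View pics/t4.png

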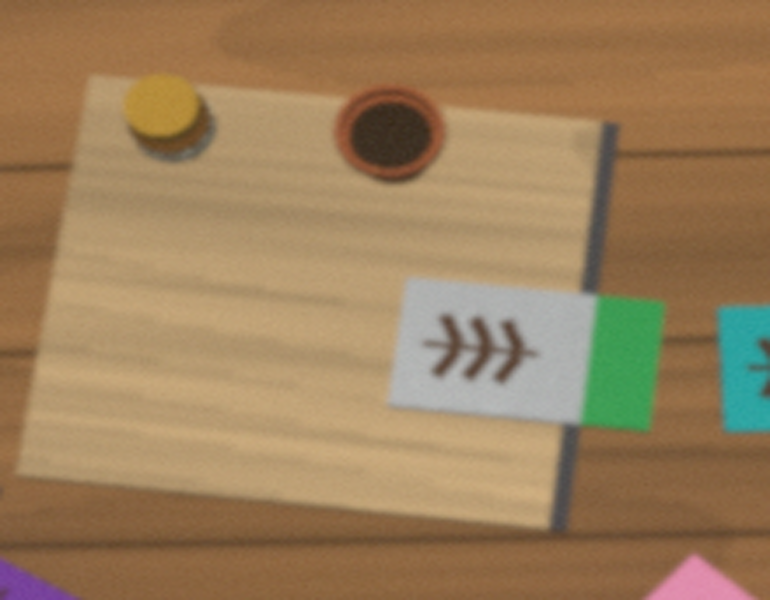

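The top crop shows the green line (596,296)–(582,425) on the trim's outer side. The label is square and flat, the pot and jar have not moved, and the arm is clear.

```bash
python3 -c "
from workcell import bot
print(bot.job_done())"
```

```text
the job is handed in; nothing more can be done
None
```

Job handed in at about 10 s: the green band sticks out past the trimmed edge to within about 0.5 mm by the top camera, the label is square to about 0.001 rad and flat, the pot and jar are unmoved, the arm never went near the bottle, and the arm is clear.

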